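# Turn the tube rotator until the long tube stands at the top

## Robot

A 6-joint arm with a two-finger parallel gripper is mounted at the origin on the work surface. World frame = base frame: x ahead of the robot, y to its left, z up, the work surface at z = 0. Lengths are in m, angles in rad, forces in N, time in s.
With the tool pointing down it reaches from about 0.375 to 0.975 m from the base axis. Payload 3.8 kg.
Tool frame: the origin (TCP) lies between the finger pads; the fingertips stand 17 mm ahead of it and the grasp point (between the pads) lies 2 mm behind it; z points along the fingers, x is the direction in which the jaws open and shut, and the axes are right-handed (so a half turn about z gives the same grasp; the last joint's range is limited). The gripper opens to 88 mm and grips with 3 to 60 N. Pads are 18 mm wide; open, the fingers measure 123 mm over their backs; the gripper's body (75 mm by 187 mm) begins 45 mm behind the grasp point.
Start: joints at [1.226, 0.264, 1.604, -0, 1.274, -0.037], TCP at [0.204, 0.643, 0.256] pointing down, gripper open.
Joint ranges: [-2.63, 2.63], [-0.94, 2.18], [0.31, 2.57], [-1.31, 4.45], [0, 2.66], [-2.55, 2.55]. Speed limits (rad/s): [2.57, 2.57, 3.14, 3.14, 3.14, 3.14].

## Interface

Orientations are given as a unit quaternion [w, x, y, z].
In Python, from bench import env gives the robot as it stands.
- The arm moves only by the tool servo_tool, never from a script. Its argument "targets" is a list of rows, each a list of 3 entries, a list of its own where there are three numbers: the shift along the tool's x, y, z in mm, then the turn about the tool's z in rad, then the closure, from 0 (fully open) to 1 (shut). In form: [[[tx, ty, tz], turn, fingers], ...]. A call has 1 to 5 rows; each row shifts and turns the pose as measured when the row begins, along the tool's axes as they then stand; what a row does not reach is not made up. A row lasts 1/12 s, in which the tool goes at most 41.7 mm and 7.16 degrees, less where a joint would pass 70% of its speed; a pose out of reach is approached as far as the arm can. A call with a gripper value outside its range is refused whole. The fingers move at their own pace and stop on an object; the grip force is fixed at half the most. Time passes only in rows, so rows that do not move let the fingers close. It gives the time, the measured TCP pose, the force and the opening at its end, in the units of the state.
- env.get_state(): the state, without advancing time (a new reading comes with each control period).
- env.grab_frame(name): name is "scene" or "top" or "wrist"; returns (picture, depth): 420x560x3 uint8, red, green, blue; 420x560 float32, m along the optical axis (not along the pixel's ray), 0 where there is no reading.
- env.camera_info(name): a dict with "fx", "fy", "cx", "cy" (pixels), "world_to_cam" (4x4, takes a point from world to camera coordinates); the wrist camera has in their place "mount" (4x4, takes a point from camera to tool coordinates, whose origin is the TCP and whose axes are the tool frame's). Camera axes: x right, y down, z forward; pixel columns grow to the right and rows downward; lengths in m; the calibration is good to about 2 mm. A picture is of the moment at which its call begins: read the wrist's pose just before it. camera_info takes no time and is no camera call.
- env.job_done(): hands the job in, once; it reports no verdict.
The state is a dict: "time_s": time; "q": joint angles; "joint_velocities": joint speeds; "joint_efforts": joint torques, N m; "tcp_pos": TCP position; "eef_rot": TCP orientation; "contact_force": force on the tool from outside, world axes, zero at the start; "torque": the same for the moment, N m; "width": finger opening in m.
Only numpy, scipy, OpenCV 4.12 (cv2) and the standard library are available. Lean on these libraries where they do the work, as an engineer would, in place of code of your own. Each camera call takes 0.05 s, during which the arm holds its last target.

## Task

On the lab bench, the tube rotator is switched off with its long sample tube away from the top. Turn the wheel by hand until the long tube (not the short vial opposite it) points straight up at the top, ready to be unclipped, then let go so that the wheel stays still. Leave the glassware around it standing where it is.

Things in the scene. Friction and masses are not known exactly. Their poses are not given: they have to be found in the camera images.
- hub (a point): Centre of the rotator wheel, on its level axle 135 mm above the bench; does not turn with the wheel. x: level along the axle, out of the wheel's front face (roughly away from the robot); z: up. The wheel is an upright bare aluminium disc centred here, 220 mm in diameter, 12 mm thick. Its outer 30 mm is bare on both faces and can be pinched across the thickness.
- rotator: Fixed stand; origin on the bench under the hub, axes as the hub's. Its white drive box stands behind the wheel (-x): 130 mm wide, top 160 mm above the bench, front face 39 mm behind the wheel's back face, 125 mm deep.
- long_tube (a point): Middle of the long capped sample tube: 64 mm long, 20 mm thick, clipped radially on the wheel's front face, cap outwards, turning with it; 46 mm from the axle, 16 mm in front of the disc's middle plane. z: from the axle outwards along the tube; x: as the hub's. A short vial (26 mm) is clipped opposite; four other clips are empty. All these lie within 80 mm of the axle, up to 21 mm off the face.
- wheel (a joint): Turn of the wheel about the hub's x axis (right-handed): 0 or any whole turn when the long tube is straight up, pi when straight down; growing values carry the wheel's top towards the hub's -y. No end stops; steady friction of about 0.12 N m, so it stays where it is left.
- flask: Bystander: stoppered volumetric flask, 62 mm wide, 148 mm tall, standing loose on the bench; origin at the centre of its underside.
- beaker: Bystander: open glass beaker, 72 mm wide, 90 mm tall, standing loose; origin at the centre of its underside.
- jar: Bystander: amber reagent jar, 68 mm wide, 120 mm tall, standing loose; origin at the centre of its underside.

How it is judged:
At the end, for the whole second after the job is handed in: The long tube points straight up at the top of the wheel within about 8 degrees (0.14 rad), the wheel is at rest and released, and the flask, beaker and jar still stand upright (angle between long_tube's own z axis and vertical below 0.14 rad and velocity of joint wheel between -0.05 and 0.05 rad/s and angle between each of flask, beaker, jar's own z axis and vertical below 0.2 rad); the robot touches nothing.
It fails at once if the flask is pushed more than 30 mm from its place or tipped over (distance of flask from where it was at the start of the episode above 0.03 m or angle between flask's own z axis and vertical above 0.5 rad).
It fails at once if the beaker is pushed more than 30 mm from its place or tipped over (distance of beaker from where it was at the start of the episode above 0.03 m or angle between beaker's own z axis and vertical above 0.5 rad).
It fails at once if the jar is pushed more than 30 mm from its place or tipped over (distance of jar from where it was at the start of the episode above 0.03 m or angle between jar's own z axis and vertical above 0.5 rad).
It also fails if it takes over 67 s, if anything falls off the work surface, if the arm or the gripper's body presses on something with over 40 N, if the wrist force passes 120 N, or if a joint passes its speed limit or range.

## Working session

There is one attempt and no reset: what is moved stays moved. The work goes in short steps, Python scripts to look and compute and a tool call to move; the robot and the scene stay as the last step left them, time stands still between calls to the robot, and variables do not carry over. Pictures are saved under pics/ and viewed, and the job is handed in when it is done.

Besides the shell and the picture viewer there is one more tool, called after "Emit:" as name(argument=value, ...) on one line, values as JSON. servo_tool: Moves the arm, as the interface text tells. Its arguments: {"type":"object","properties":{"targets":{"type":"array"}},"required":["targets"]}

```bash
mkdir -p pics; ls; python3 - <<'E'
from bench import env
import cv2
print(env.get_state())
for n in ["scene","top","wrist"]:
    p,d=env.grab_frame(n); cv2.imwrite(f"pics/{n}0.png",p[:,:,::-1]); 
    import numpy as np; np.save(f"/tmp/{n}0.npy",d)
    print(n,env.camera_info(n))
E
```

```text
pics
{'time_s': 0.0, 'q': array([ 1.22613093e+00,  2.64723083e-01,  1.60534182e+00,  7.96077378e-06,
        1.27365572e+00, -3.69051524e-02]), 'joint_velocities': array([-0.00016705, -0.00070083, -0.00055621,  0.00047654, -0.00100492,
        0.00147405]), 'joint_efforts': array([-6.04149627e-04, -5.02131629e+01, -3.56863260e+01,  7.25430460e-02,
        2.97218096e-02, -1.98609318e-04]), 'tcp_pos': array([0.20425852, 0.64267522, 0.25442557]), 'eef_rot': array([ 5.92880867e-04,  8.07132466e-01,  5.90369419e-01, -8.83500914e-04]), 'contact_force': array([-0.57957808,  0.16843957,  1.08874858]), 'torque': array([-0.02374334, -0.00618012, -0.01641809]), 'width': 0.08802100271090268}
scene {'fx': 414.74611209834893, 'fy': 414.74611209834893, 'cx': 282.2692316363059, 'cy': 208.91835356285162, 'world_to_cam': array([[-3.68278743e-01,  9.29715183e-01,  6.68179794e-04,
         1.42258382e-01],
       [ 6.07880836e-01,  2.41337399e-01, -7.56463581e-01,
        -2.41676031e-01],
       [-7.03456933e-01, -2.78183283e-01, -6.54035477e-01,
         1.60409272e+00],
       [ 0.00000000e+00,  0.0
[... 281 characters left out ...]
0437e-01,  6.07569443e-04, -6.80689169e-02,
         5.42965583e-01],
       [ 6.80403889e-02, -2.13906017e-02, -9.97453231e-01,
         1.30717944e+00],
       [ 0.00000000e+00,  0.00000000e+00,  0.00000000e+00,
         1.00000000e+00]])}
wrist {'fx': 363.2075196022249, 'fy': 363.2075196022249, 'cx': 281.3615058539264, 'cy': 209.98741054068137, 'mount': array([[ 9.99999870e-01, -2.13157028e-04, -4.64090040e-04,
         2.10894482e-04],
       [ 3.37996665e-04,  9.57469972e-01,  2.88532733e-01,
        -7.44947581e-02],
       [ 3.82849498e-04, -2.88532853e-01,  9.57469919e-01,
        -1.28516982e-01],
       [ 0.00000000e+00,  0.00000000e+00,  0.00000000e+00,
         1.00000000e+00]])}
```

View pics/scene0.png

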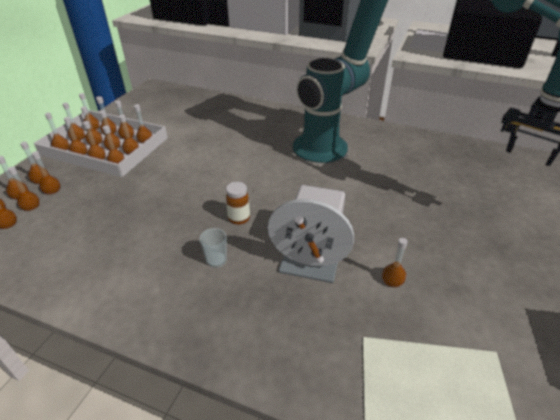

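View pics/top0.png

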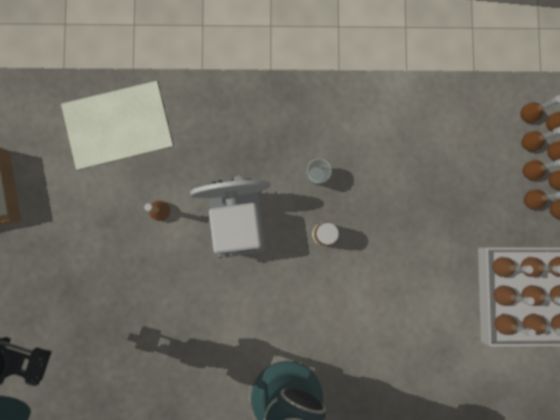

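View pics/wrist0.png

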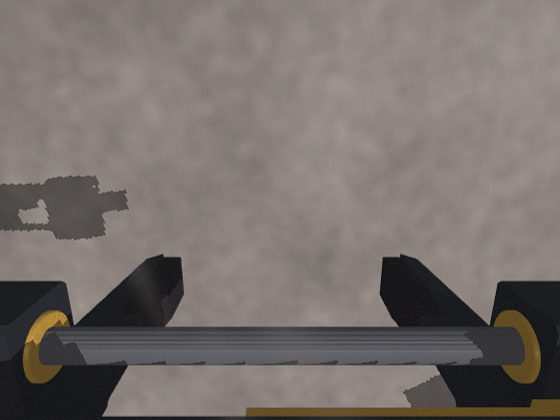

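The scene view shows the wheel at about (310,232). The long tube points down and slightly right, with its cap near (320,262), and the vial is at (300,222). The jar (237,203), beaker (214,247) and flask (395,275) stand around it. Next I'll measure these.

```bash
cat > h.py <<'E'
from bench import env
import numpy as np, cv2
def pts(n,d):
    c=env.camera_info(n); v,u=np.mgrid[0:420,0:560]
    P=np.stack([(u-c['cx'])/c['fx']*d,(v-c['cy'])/c['fy']*d,d],-1)
    T=np.linalg.inv(c['world_to_cam']); return P@T[:3,:3].T+T[:3,3]
def proj(n,p):
    c=env.camera_info(n); q=c['world_to_cam']@np.r_[p,1]; return c['fx']*q[0]/q[2]+c['cx'],c['fy']*q[1]/q[2]+c['cy']
E
python3 - <<'E'
from h import *
p=cv2.imread('pics/scene0.png'); c=p[150:310,180:430]
cv2.imwrite('pics/crop0.png',cv2.resize(c,None,fx=3.2,fy=3.2,interpolation=cv2.INTER_CUBIC))
W=pts('scene',np.load('/tmp/scene0.npy'))
for (u,v) in [(310,215),(285,240),(335,240),(340,220),(310,258),(322,192),(237,203),(237,187),(214,235),(395,275),(402,242),(310,270)]:
    print(u,v,W[v,u].round(3))
W2=pts('top',np.load('/tmp/top0.npy'))
for (u,v) in [(235,187),(200,191),(262,187),(235,225),(158,211),(148,207),(319,171),(327,234),(312,170)]:
    print('top',u,v,W2[v,u].round(3))
E
```

```text
310 215 [0.61  0.16  0.203]
285 240 [0.618 0.099 0.103]
335 240 [0.601 0.226 0.134]
340 220 [0.601 0.232 0.203]
310 258 [0.608 0.167 0.051]
322 192 [0.462 0.147 0.159]
237 203 [ 0.51  -0.094  0.084]
237 187 [ 0.481 -0.106  0.118]
214 235 [ 0.637 -0.103  0.065]
395 275 [0.577 0.386 0.044]
402 242 [0.564 0.382 0.15 ]
310 270 [0.615 0.171 0.012]
top 235 187 [0.6   0.141 0.206]
top 200 191 [0.588 0.23  0.214]
top 262 187 [0.608 0.072 0.141]
top 235 225 [0.503 0.144 0.161]
top 158 211 [0.548 0.374 0.061]
top 148 207 [0.552 0.378 0.153]
top 319 171 [ 0.676 -0.101  0.003]
top 327 234 [ 0.48  -0.108  0.118]
top 312 170 [ 0.679 -0.08   0.004]
```

View pics/crop0.png

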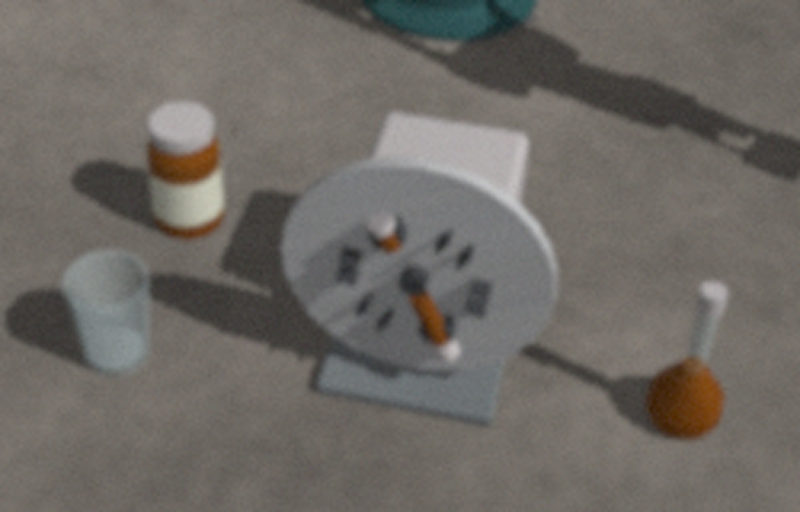

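```bash
cat >> h.py <<'E'
def wheel(d,p):  # p bgr
    W=pts('scene',d); P=W.reshape(-1,3)
    m=(d.ravel()>0)&(abs(P[:,0]-.607)<.035)&(P[:,2]>.02)&(P[:,1]>.0)&(P[:,1]<.29)
    m0=m.copy(); Q=P[m]; 
    for i in range(8):
        A=np.c_[Q[:,1],np.ones(len(Q))]; c=np.linalg.lstsq(A,Q[:,0],rcond=None)[0]
        r=P[:,0]-P[:,1]*c[0]-c[1]; Q=P[m0&(abs(r)<.006)]
    yaw=-np.arctan(c[0])
    n=np.array([np.cos(yaw),-c[0]*np.cos(yaw),0]); n/=np.linalg.norm(n)
    ly=np.array([-n[1],n[0],0]); s=Q@ly; z=Q[:,2]
    pl=np.c_[s,z].astype(np.float32)
    return n,ly,Q,pl,c
E
python3 - <<'E'
from h import *
p=cv2.imread('pics/scene0.png'); d=np.load('/tmp/scene0.npy')
n,ly,Q,pl,c=wheel(d,p)
print('n',n,'yaw',np.degrees(np.arctan2(n[1],n[0])),len(Q))
(cx,cz),r=cv2.minEnclosingCircle(pl[pl[:,1]>.03]); print('circle',cx,cz,r)
z=pl[:,1]
for a in (.08,.1,.135,.16,.19): 
    s=pl[abs(z-a)<.006][:,0]; print(a,np.percentile(s,[1,99]),np.percentile(s,[1,99]).mean())
print('zmax',np.percentile(z,99.8))
# full 3-D plane fit for tilt
U,S,V=np.linalg.svd(Q-Q.mean(0)); print('n3',V[2])
off=(Q@n).mean(); smid=cx
hub=n*(off-.006)+ly*smid; hub[2]=.135; print('hub',hub, 'front off',off)
# tube: orange / white pixels in front
hsv=cv2.cvtColor(p,cv2.COLOR_BGR2HSV)
m=(hsv[...,1]>120)&(hsv[...,0]<20); 
k,lab,st,ce=cv2.connectedComponentsWithStats(m.astype(np.uint8))
W=pts('scene',d)
cam=env.camera_info('scene'); Ti=np.linalg.inv(cam['world_to_cam']); C=Ti[:3,3]
for i in range(1,k):
    if 255<ce[i][0]<360 and 190<ce[i][1]<290 and st[i][4]>6:
        v,u=np.where(lab==i)
        R=np.c_[(u-cam['cx'])/cam['fx'],(v-cam['cy'])/cam['fy'],np.ones(len(u))]@Ti[:3,:3].T
        t=(off+.016-C@n)/(R@n); X=C+R*t[:,None]; g=X.mean(0)
        print(st[i],ce[i],'rel',(g-hub)@ly,g[2]-.135,'depthpt',((W[v,u]-hub)@n).mean())
        print('   ang',np.degrees(np.arctan2(-((g-hub)@ly),g[2]-.135)))
E
```

```text
n [0.99191201 0.12692739 0.        ] yaw 7.292073557635343 3851
circle 0.08238031715154648 0.1356458067893982 0.1117120236158371
0.08 [-0.00807694  0.17595217] 0.08393761865328997
0.1 [-0.01772622  0.18541542] 0.08384459931403399
0.135 [-0.02263101  0.19120578] 0.08428738255053758
0.16 [-0.02048695  0.18925767] 0.08438535813242197
0.19 [-0.01157002  0.1789047 ] 0.0836673403531313
zmax 0.24443144
n3 [0.99190448 0.12696711 0.00220405]
hub [0.60328593 0.16024992 0.135     ] front off 0.6247466668602275
[299 224   6   4  15] [301.73333333 225.66666667] rel -0.017063389056307044 0.04248625274118248 depthpt 0.0239286866158334
   ang 21.88145122340115
[309 242  11  15  88] [314.10227273 248.97727273] rel 0.017246920254895833 -0.030258248734445603 depthpt 0.030725009046508
   ang -150.3172621787488
```

```bash
cat >> h.py <<'E'
from scipy.spatial.transform import Rotation as Ro
HUB=np.array([.6032,.1620,.135]); YAW=np.radians(7.3)
N=np.array([np.cos(YAW),np.sin(YAW),0]); LY=np.array([-N[1],N[0],0])
def delta(target):
    s=env.get_state(); q=s['eef_rot']; R=Ro.from_quat(np.r_[q[1:],q[0]]).as_matrix()
    yaw=np.arctan2(R[1,0],R[0,0])
    print('t',s['time_s'],'shift mm',(R.T@(target-s['tcp_pos'])*1e3).round(1),'turn',round(yaw-YAW,3),'w',round(s['width'],4),'F',s['contact_force'].round(1))
def rim(phi,r=.102,dz=0): # grasp point on rim, phi deg -> TCP
    a=np.radians(phi); return HUB+LY*(-r*np.sin(a))+np.array([0,0,r*np.cos(a)-.002+dz])
E
python3 -c "
from h import *
delta(rim(-40,dz=.1)); print(rim(-40))"
```

```text
t 0.15 shift mm [-278.   498.1  -56. ] turn 1.136 w 0.0881 F [-0.2  0.2 -0. ]
[0.59486909 0.2270329  0.21113653]
```

Emit:
servo_tool(targets=[[[0, 0, -20], 0.12, 0], [[0, 0, -20], 0.12, 0], [[0, 0, -15], 0.12, 0], [[0, 0, 0], 0.12, 0], [[0, 0, 0], 0.12, 0]])

```text
time_s: 0.57
tcp_pos: [0.2036, 0.6408, 0.307]
eef_rot: [0.004, 0.949, 0.315, -0.003]
contact_force: [0.9, 0.2, -0.3]
width: 0.0884
```

Emit:
servo_tool(targets=[[[0, 0, 0], 0.12, 0], [[0, 0, 0], 0.12, 0], [[0, 0, 0], 0.12, 0], [[0, 0, 0], 0.12, 0], [[0, 0, 0], 0.06, 0]])

```text
time_s: 0.98
tcp_pos: [0.2035, 0.6404, 0.3064]
eef_rot: [0.006, 0.999, 0.038, -0.002]
contact_force: [-0.6, -0.5, 0.0]
width: 0.0886
```

```bash
python3 -c "
from h import *
delta(rim(-40,dz=.1))"
```

```text
t 0.9833 shift mm [359.1 441.7  -1.7] turn -0.052 w 0.0886 F [-0.6 -0.5  0. ]
```

Emit:
servo_tool(targets=[[[18, 22, 0], -0.05, 0], [[18, 22, 0], 0, 0], [[18, 22, 0], 0, 0], [[18, 22, 0], 0, 0], [[18, 22, 0], 0, 0]])

```text
time_s: 1.4
tcp_pos: [0.3032, 0.5412, 0.3034]
eef_rot: [0.007, 0.998, 0.067, -0.004]
contact_force: [0.5, 1.0, 0.1]
width: 0.0882
```

Emit:
servo_tool(targets=[[[18, 22, 0], 0, 0], [[18, 22, 0], 0, 0], [[18, 22, 0], 0, 0], [[18, 22, 0], 0, 0], [[18, 22, 0], 0, 0]])

```text
time_s: 1.82
tcp_pos: [0.4103, 0.4379, 0.3018]
eef_rot: [0.008, 0.998, 0.067, -0.006]
contact_force: [-0.7, 0.0, 0.2]
width: 0.0878
```

```bash
python3 -c "
from h import *
delta(rim(-40,dz=.1))"
```

```text
t 1.8167 shift mm [154.4 233.9  -7.7] turn 0.007 w 0.0878 F [-0.7  0.   0.2]
```

Emit:
servo_tool(targets=[[[16, 25, -3], 0, 0], [[16, 25, -2], 0, 0], [[16, 25, -2], 0, 0], [[16, 25, 0], 0, 0], [[16, 25, 0], 0, 0]])

```text
time_s: 2.23
tcp_pos: [0.5098, 0.3185, 0.3078]
eef_rot: [0.009, 0.998, 0.068, -0.007]
contact_force: [0.2, -0.4, -0.4]
width: 0.0883
```

Emit:
servo_tool(targets=[[[16, 25, 0], 0, 0], [[16, 25, 0], 0, 0], [[16, 25, 0], 0, 0], [[16, 20, 0], 0, 0], [[0, 0, 0], 0, 0]])

```text
time_s: 2.65
tcp_pos: [0.5912, 0.2232, 0.3065]
eef_rot: [0.01, 0.998, 0.065, -0.008]
contact_force: [-0.5, 0.2, 0.2]
width: 0.0882
```

```bash
python3 -c "
from h import *
delta(rim(-40,dz=.1))
s=env.get_state()
p,d=env.grab_frame('wrist'); cv2.imwrite('pics/w1.png',p[:,:,::-1]); np.save('/tmp/w1.npy',d)
p,d=env.grab_frame('scene'); cv2.imwrite('pics/s1.png',p[:,:,::-1])
print(s['eef_rot'])
"
```

```text
t 2.65 shift mm [ 4.  -3.3 -4.8] turn 0.003 w 0.0882 F [-0.5  0.2  0.2]
[ 0.01019335  0.99778106  0.06534651 -0.00767426]
```

View pics/w1.png

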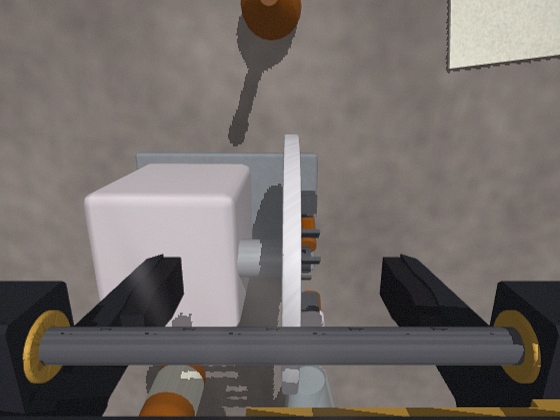

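View pics/s1.png

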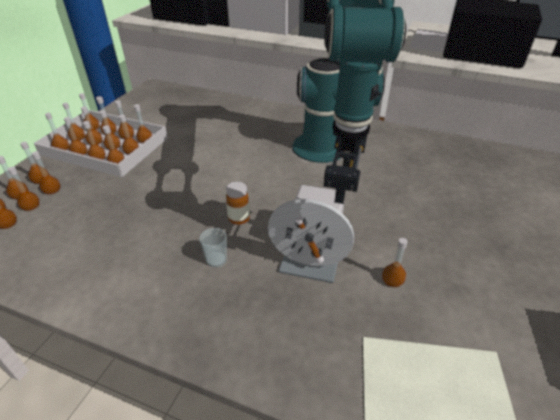

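The wrist view shows the wheel edge-on as a vertical stripe at columns 284–300, between open jaws centred near column 281. I'll measure its lateral offset.

```bash
python3 -c "
from h import *
d=np.load('/tmp/w1.npy'); c=env.camera_info('wrist'); M=c['mount']
v,u=np.mgrid[0:420,0:560]
P=np.stack([(u-c['cx'])/c['fx']*d,(v-c['cy'])/c['fy']*d,d],-1)@M[:3,:3].T+M[:3,3]
for r in (150,180,200,220,250,280,300):
  row=P[r,276:310]; top=row[:,2].min(); k=row[row[:,2]<top+.006]
  print(r,(k[:,0].min()*1e3).round(1),(k[:,0].max()*1e3).round(1),(k[:,1].mean()*1e3).round(1),(k[:,2].mean()*1e3).round(1))
"
```

```text
150 2.0 12.7 -40.6 133.4
180 1.1 12.2 -24.8 104.7
200 1.0 11.9 -14.1 94.2
220 0.4 12.3 -3.7 85.3
250 0.4 11.9 11.9 74.8
280 0.3 11.9 28.9 68.9
300 0.3 11.3 40.7 65.8
```

Emit:
servo_tool(targets=[[[6.5, -3, 15], 0, 0], [[0, 0, 20], 0, 0], [[0, 0, 20], 0, 0], [[0, 0, 20], 0, 0], [[0, 0, 15], 0, 0]])

```text
time_s: 3.17
tcp_pos: [0.5936, 0.2351, 0.2147]
eef_rot: [0.007, 0.998, 0.069, -0.005]
contact_force: [-0.1, -0.1, -0.1]
width: 0.0882
```

```bash
python3 -c "
from h import *
delta(rim(-40))"
```

```text
t 3.1667 shift mm [0.2 8.1 3.6] turn 0.01 w 0.0882 F [-0.1 -0.1 -0.1]
```

Emit:
servo_tool(targets=[[[2, 8, 3], 0, 0], [[0, 0, 0], 0, 0], [[0, 0, 0], 0, 0.4], [[0, 0, 0], 0, 0.7], [[0, 0, 0], 0, 0.7]])

```text
time_s: 3.58
tcp_pos: [0.5916, 0.2304, 0.2048]
eef_rot: [0.008, 0.997, 0.072, -0.01]
contact_force: [-0.5, -0.4, 0.3]
width: 0.0702
```

```bash
python3 -c "
from h import *
delta(rim(-40)); p,d=env.grab_frame('wrist'); cv2.imwrite('pics/w2.png',p[:,:,::-1])"
```

```text
t 3.5833 shift mm [ 2.6  3.9 -6.4] turn 0.016 w 0.0702 F [-0.5 -0.4  0.3]
```

View pics/w2.png

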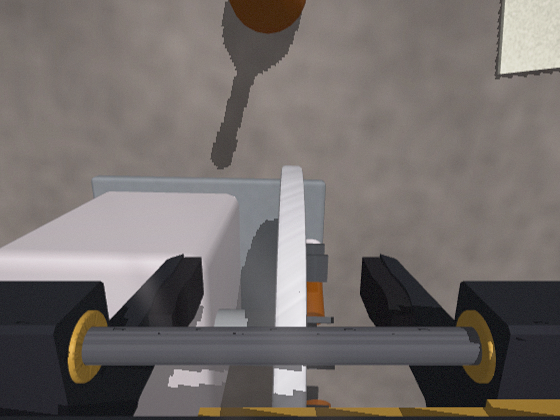

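The jaws (inner edges at columns 203 and 362) straddle the rim, which is slightly right of centre. The pose has sagged about 6 mm. I'll correct both and close.

Emit:
servo_tool(targets=[[[3.5, 3.5, -7], -0.015, 0.7], [[0, 0, -1.5], 0, 0.8], [[0, 0, -1.5], 0, 1], [[0, 0, -1.5], 0, 1], [[0, 0, -1], 0, 1]])

```text
time_s: 4.05
tcp_pos: [0.5987, 0.228, 0.2231]
eef_rot: [0.006, 0.997, 0.08, -0.006]
contact_force: [0.4, 0.6, -0.5]
width: 0.0326
```

```bash
python3 -c "
from h import *
delta(rim(-40))"
```

```text
t 4.05 shift mm [-3.8  0.2 12.1] turn 0.032 w 0.0326 F [ 0.4  0.6 -0.5]
```

Emit:
servo_tool(targets=[[[-1.5, 0, 9], 0, 0.6], [[0, 0, 0], 0, 0.6], [[0, 0, 0], 0, 0.6]])

```text
time_s: 4.3
tcp_pos: [0.5976, 0.2276, 0.2146]
eef_rot: [0.006, 0.997, 0.08, -0.005]
contact_force: [0.7, -0.7, 0.1]
width: 0.0356
```

```bash
python3 -c "
from h import *
delta(rim(-40))"
```

```text
t 4.3 shift mm [-2.8  0.1  3.4] turn 0.032 w 0.0356 F [ 0.7 -0.7  0.1]
```

Emit:
servo_tool(targets=[[[0, 0, 3], 0.03, 0.6], [[0, 0, 0], 0, 1], [[0, 0, 0], 0, 1], [[0, 0, 0], 0, 1], [[0, 0, 0], 0, 1]])

```text
time_s: 4.72
tcp_pos: [0.5957, 0.2272, 0.2094]
eef_rot: [0.007, 0.998, 0.065, -0.007]
contact_force: [1.7, -0.5, 0.3]
width: 0.0117
```

```bash
python3 -c "
from h import *
delta(rim(-40))"
```

```text
t 4.7167 shift mm [-0.9  0.1 -1.7] turn 0.003 w 0.0117 F [ 1.7 -0.5  0.3]
```

Emit:
servo_tool(targets=[[[0, 6, -5], 0, 1], [[0, 11.5, -8], 0, 1], [[0, 12.5, -6.5], 0, 1], [[0, 13, -4.5], 0, 1]])

```text
time_s: 5.05
tcp_pos: [0.6008, 0.1876, 0.2331]
eef_rot: [0.003, 0.998, 0.067, -0.008]
contact_force: [1.1, 2.0, -5.9]
width: 0.0117
```

```bash
python3 -c "
from h import *
for a in(-24,-16,-8,0,8,16,24,32,40): delta(rim(a))
s=env.get_state(); r=s['tcp_pos']-HUB; print(np.hypot(r@LY,r[2]+.002),np.degrees(np.arctan2(-(r@LY),r[2]+.002)),s['torque'])"
```

```text
t 5.05 shift mm [ -0.7 -15.9   6.8] turn 0.007 w 0.0117 F [ 1.1  2.  -5.9]
t 5.05 shift mm [-0.9 -2.5  2. ] turn 0.007 w 0.0117 F [ 1.1  2.  -5.9]
t 5.05 shift mm [-1.  11.5 -0.8] turn 0.007 w 0.0117 F [ 1.1  2.  -5.9]
t 5.05 shift mm [-1.1 25.7 -1.8] turn 0.007 w 0.0117 F [ 1.1  2.  -5.9]
t 5.05 shift mm [-1.2 39.9 -0.7] turn 0.007 w 0.0117 F [ 1.1  2.  -5.9]
t 5.05 shift mm [-1.3 53.8  2.4] turn 0.007 w 0.0117 F [ 1.1  2.  -5.9]
t 5.05 shift mm [-1.3 67.1  7.3] turn 0.007 w 0.0117 F [ 1.1  2.  -5.9]
t 5.05 shift mm [-1.2 79.6 14.1] turn 0.007 w 0.0117 F [ 1.1  2.  -5.9]
t 5.05 shift mm [-1.2 91.1 22.5] turn 0.007 w 0.0117 F [ 1.1  2.  -5.9]
0.10332196380878197 -14.382313578789768 [ 0.68572165 -0.34214162 -0.10221495]
```

Emit:
servo_tool(targets=[[[0, 11.5, -1], 0, 1], [[0, 14, -0.5], 0, 1], [[0, 14, 1], 0, 1], [[0, 13.5, 3], 0, 1], [[0, 13, 5], 0, 1]])

```text
time_s: 5.47
tcp_pos: [0.6097, 0.1178, 0.2291]
eef_rot: [-0.0, 0.998, 0.066, -0.007]
contact_force: [1.4, 7.4, -5.9]
width: 0.0122
```

```bash
python3 -c "
from h import *
for a in(24,32,40,48): delta(rim(a))
s=env.get_state(); r=s['tcp_pos']-HUB; print(np.hypot(r@LY,r[2]+.002),np.degrees(np.arctan2(-(r@LY),r[2]+.002)),s['torque'])
p,d=env.grab_frame('scene'); cv2.imwrite('pics/s2.png',cv2.resize(p[150:310,180:430,::-1],None,fx=3.2,fy=3.2,interpolation=cv2.INTER_CUBIC))"
```

```text
t 5.4667 shift mm [-0.8 -3.2  2.9] turn 0.005 w 0.0122 F [ 1.4  7.4 -5.9]
t 5.4667 shift mm [-0.8  9.4  9.6] turn 0.005 w 0.0122 F [ 1.4  7.4 -5.9]
t 5.4667 shift mm [-0.7 20.9 17.9] turn 0.005 w 0.0122 F [ 1.4  7.4 -5.9]
t 5.4667 shift mm [-0.6 31.2 27.8] turn 0.005 w 0.0122 F [ 1.4  7.4 -5.9]
0.10594716022815452 24.931341132307622 [ 1.42107676 -0.34760927 -0.04386726]
```

View pics/s2.png

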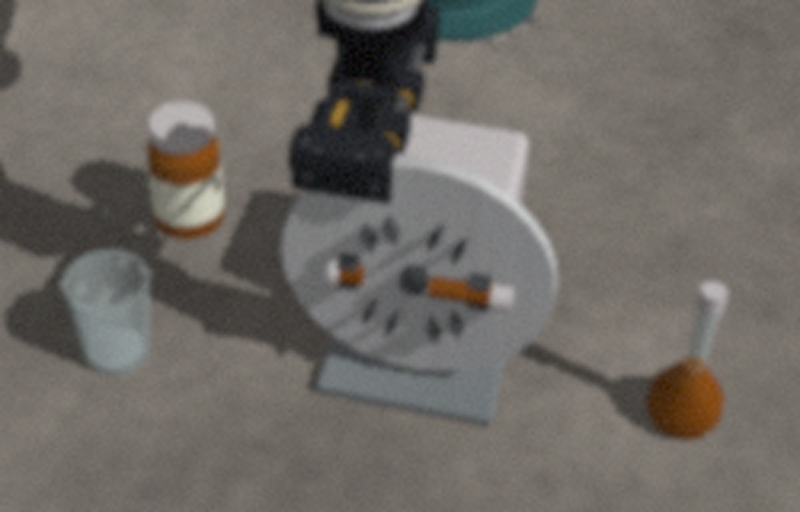

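The wheel turns with the pinch. The long tube is now roughly level to image right, with its cap at (500,295) in the crop. I'll continue to about 42° and then release.

Emit:
servo_tool(targets=[[[0, 9, 8], 0, 1], [[0, 11, 8], 0, 1], [[0, 6, 5], 0, 1], [[0, 0, 0], 0, 0.7], [[0, 0, 0], 0, 0.6]])

```text
time_s: 5.93
tcp_pos: [0.6132, 0.0841, 0.2078]
eef_rot: [-0.0, 0.998, 0.063, -0.007]
contact_force: [-0.5, -1.0, 0.7]
width: 0.0233
```

```bash
python3 -c "
from h import *
for a in(40,48): delta(rim(a))
s=env.get_state(); r=s['tcp_pos']-HUB; print(np.hypot(r@LY,r[2]+.002),np.degrees(np.arctan2(-(r@LY),r[2]+.002)),s['torque'])"
```

```text
t 5.9333 shift mm [ -0.1 -13.   -3.3] turn -0.001 w 0.0233 F [-0.5 -1.   0.7]
t 5.9333 shift mm [ 0.  -2.8  6.5] turn -0.001 w 0.0233 F [-0.5 -1.   0.7]
0.10847461027940855 46.41226109942791 [-0.10883285  0.04916349  0.00959756]
```

Emit:
servo_tool(targets=[[[0, 0, 0], 0, 0.5], [[0, 0, -15], 0, 0.5], [[0, 0, -25], 0, 0.5], [[0, -10, -25], 0, 0.5], [[0, -20, -10], 0, 0.5]])

```text
time_s: 6.35
tcp_pos: [0.6088, 0.1069, 0.2826]
eef_rot: [0.005, 0.998, 0.061, -0.011]
contact_force: [0.0, -0.1, 0.7]
width: 0.0438
```

```bash
cat > ang.py <<'E'
from h import *
import sys
def ang(p,x=.016):
    hsv=cv2.cvtColor(p,cv2.COLOR_BGR2HSV); cam=env.camera_info('scene'); Ti=np.linalg.inv(cam['world_to_cam']); C=Ti[:3,3]
    m=((hsv[...,1]>110)&(hsv[...,0]<22)).astype(np.uint8)
    k,lab,st,ce=cv2.connectedComponentsWithStats(m); off=HUB@N+x; G=[]
    for i in range(1,k):
        if st[i][4]<4: continue
        v,u=np.where(lab==i); R=np.c_[(u-cam['cx'])/cam['fx'],(v-cam['cy'])/cam['fy'],np.ones(len(u))]@Ti[:3,:3].T
        X=C+R*((off-C@N)/(R@N))[:,None]; Y=np.c_[(X-HUB)@LY,X[:,2]-.135]
        if np.hypot(*Y.mean(0))>.09: continue
        w,V=np.linalg.eigh(np.cov(Y.T)); a=V[:,1]*np.sign(V[:,1]@Y.mean(0))
        print(st[i][4],ce[i].round(1),'mean',Y.mean(0).round(4),'ang mean',np.degrees(np.arctan2(-Y.mean(0)[0],Y.mean(0)[1])).round(1),'axis',np.degrees(np.arctan2(-a[0],a[1])).round(1))
        G.append((st[i][4],Y.mean(0)))
    G.sort(key=lambda g:-g[0])
    if len(G)>1: d=G[0][1]-G[1][1]; print('tube-vial dir',np.degrees(np.arctan2(-d[0],d[1])).round(1))
if __name__=='__main__':
    n=sys.argv[1]; p,d=env.grab_frame('scene'); p=p[:,:,::-1].copy(); cv2.imwrite(f'pics/{n}full.png',p)
    cv2.imwrite(f'pics/{n}.png',cv2.resize(p[150:310,180:430],None,fx=3.2,fy=3.2,interpolation=cv2.INTER_CUBIC)); ang(p,.02)
    for a in (-45,-30): delta(rim(a,dz=.07))
E
python3 ang.py s3; python3 -c "
from ang import *
ang(cv2.imread('pics/scene0.png'),.02)"
```

```text
87 [320.8 236.9] mean [0.0295 0.0143] ang mean -64.2 axis -71.3
36 [291.6 240.9] mean [-0.0435 -0.0178] ang mean 112.3 axis 141.7
tube-vial dir -66.3
t 6.4 shift mm [   0.6 -123.3    8.5] turn -0.003 w 0.0443 F [-0.   1.5  1.9]
t 6.4 shift mm [   0.3 -102.1   -7.6] turn -0.003 w 0.0443 F [-0.   1.5  1.9]
19 [301.6 225.6] mean [-0.0196  0.0409] ang mean 25.5 axis -51.3
91 [314.  248.9] mean [ 0.0151 -0.032 ] ang mean -154.8 axis -157.9
tube-vial dir -154.6
```

View pics/s3.png

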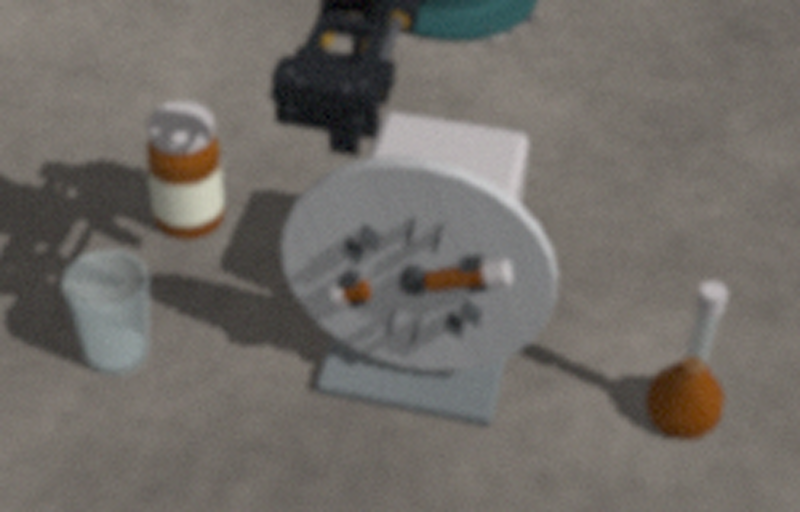

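The tube now sits at about -67° (crop cap at (497,271)), so it turned about 87° for an 86° hand arc. It needs about 67° more. I'll re-grip at -34°.

Emit:
servo_tool(targets=[[[0, -15, -3], 0, 0.5], [[0, -25, -1], 0, 0.5], [[0, -25, 0], 0, 0.5], [[0, -25, 0], 0, 0.5], [[0, -17, 0], 0, 0.5]])

```text
time_s: 6.82
tcp_pos: [0.5977, 0.2158, 0.2921]
eef_rot: [0.006, 0.998, 0.061, -0.006]
contact_force: [-0.0, 0.3, -0.4]
width: 0.044
```

Emit:
servo_tool(targets=[[[0, 0, 0], 0, 0.5], [[0, 0, 0], 0, 0.5]])

```text
time_s: 6.98
tcp_pos: [0.5971, 0.2182, 0.292]
eef_rot: [0.007, 0.998, 0.064, -0.006]
contact_force: [-0.2, -0.5, -0.4]
width: 0.0441
```

```bash
python3 -c "
from h import *
delta(rim(-34)+.0025*N)"
```

```text
t 6.9833 shift mm [ 2.3 -1.5 74.4] turn 0.001 w 0.0441 F [-0.2 -0.5 -0.4]
```

Emit:
servo_tool(targets=[[[1, -1, 12], 0, 0.5], [[0, 0, 20], 0, 0.5], [[0, 0, 20], 0, 0.5], [[0, 0, 14], 0, 0.5], [[0, 0, 3], 0, 0.5]])

```text
time_s: 7.4
tcp_pos: [0.5995, 0.213, 0.2199]
eef_rot: [0.009, 0.998, 0.063, -0.003]
contact_force: [0.1, -0.1, 0.3]
width: 0.044
```

```bash
python3 -c "
from h import *
delta(rim(-34)+.001*N)"
```

```text
t 7.4 shift mm [-1.8 -6.   2.3] turn -0.001 w 0.044 F [ 0.1 -0.1  0.3]
```

Emit:
servo_tool(targets=[[[-1.5, -6, 2], 0, 0.5], [[0, 0, 0], 0, 0.7], [[0, 0, 0], 0, 1], [[0, 0, 0], 0, 1], [[0, 0, 0], 0, 1]])

```text
time_s: 7.82
tcp_pos: [0.5971, 0.2159, 0.2164]
eef_rot: [0.009, 0.998, 0.062, -0.005]
contact_force: [-0.1, 0.1, -0.0]
width: 0.0197
```

```bash
python3 -c "
from h import *
delta(rim(-34))
s=env.get_state(); r=s['tcp_pos']-HUB; print(np.hypot(r@LY,r[2]+.002),np.degrees(np.arctan2(-(r@LY),r[2]+.002)),s['torque'])
for a in(-24,-16,-8,0): delta(rim(a))
"
```

```text
t 7.8167 shift mm [-0.8 -2.8 -1.2] turn -0.004 w 0.0197 F [-0.1  0.1 -0. ]
0.09944387922574484 -33.02337273468447 [-0.07657586 -0.02109637 -0.0008717 ]
t 7.8167 shift mm [-0.8 12.9 -9.6] turn -0.004 w 0.0197 F [-0.1  0.1 -0. ]
t 7.8167 shift mm [ -0.8  26.3 -14.2] turn -0.004 w 0.0197 F [-0.1  0.1 -0. ]
t 7.8167 shift mm [ -0.8  40.3 -16.9] turn -0.004 w 0.0197 F [-0.1  0.1 -0. ]
t 7.8167 shift mm [ -0.8  54.5 -17.6] turn -0.004 w 0.0197 F [-0.1  0.1 -0. ]
```

Still closing, so I'll give it two more rows and then go along the arc.

Emit:
servo_tool(targets=[[[0, 0, -0.5], 0, 1], [[0, 0, -0.5], 0, 1], [[0, 0, 0], 0, 1]])

```text
time_s: 8.07
tcp_pos: [0.5972, 0.2156, 0.218]
eef_rot: [0.01, 0.998, 0.062, -0.004]
contact_force: [-0.5, 0.0, -1.7]
width: 0.0121
```

Emit:
servo_tool(targets=[[[0, 6, -4], 0, 1], [[0, 11, -6], 0, 1], [[0, 13, -4.5], 0, 1], [[0, 13, -2.5], 0, 1]])

```text
time_s: 8.4
tcp_pos: [0.6024, 0.1751, 0.2353]
eef_rot: [0.007, 0.998, 0.064, -0.004]
contact_force: [0.8, 3.4, -7.8]
width: 0.0118
```

```bash
python3 -c "
from h import *
s=env.get_state(); r=s['tcp_pos']-HUB; print(np.hypot(r@LY,r[2]+.002),np.degrees(np.arctan2(-(r@LY),r[2]+.002)),s['torque'])
for a in(0,8,16,24,34): delta(rim(a))
"; python3 ang.py s4
```

```text
0.10317601610951789 -7.315467234369294 [ 0.74542404 -0.21655522  0.02417855]
t 8.4 shift mm [-0.8 13.1  0.5] turn 0.0 w 0.0118 F [ 0.8  3.4 -7.8]
t 8.4 shift mm [-0.8 27.3  1.7] turn 0.0 w 0.0118 F [ 0.8  3.4 -7.8]
t 8.4 shift mm [-0.8 41.2  4.8] turn 0.0 w 0.0118 F [ 0.8  3.4 -7.8]
t 8.4 shift mm [-0.8 54.5  9.9] turn 0.0 w 0.0118 F [ 0.8  3.4 -7.8]
t 8.4 shift mm [-0.7 69.9 18.7] turn 0.0 w 0.0118 F [ 0.8  3.4 -7.8]
71 [316.8 233.1] mean [0.019  0.0248] ang mean -37.5 axis -42.6
39 [296.3 246.2] mean [-0.0311 -0.0338] ang mean 137.4 axis 155.4
tube-vial dir -40.5
t 8.45 shift mm [ -1.3 -61.1 -40.2] turn -0.001 w 0.0116 F [-1.5 -0.2 -1.6]
t 8.45 shift mm [ -1.5 -39.7 -56.1] turn -0.001 w 0.0116 F [-1.5 -0.2 -1.6]
```

Emit:
servo_tool(targets=[[[0, 10, 0.5], 0, 1], [[0, 13, 1], 0, 1], [[0, 13, 3], 0, 1], [[0, 12, 5], 0, 1]])

```text
time_s: 8.78
tcp_pos: [0.6089, 0.1239, 0.2306]
eef_rot: [0.004, 0.998, 0.062, -0.003]
contact_force: [-1.8, 5.4, -1.1]
width: 0.0115
```

```bash
python3 -c "
from h import *
s=env.get_state(); r=s['tcp_pos']-HUB; print(np.hypot(r@LY,r[2]+.002),np.degrees(np.arctan2(-(r@LY),r[2]+.002)),s['torque'])
for a in(24,34): delta(rim(a))
"; python3 ang.py s5
```

```text
0.1049322687468759 21.51273793125081 [1.01287164 0.16662426 0.04185293]
t 8.7833 shift mm [-0.8  3.   4.5] turn -0.003 w 0.0115 F [-1.8  5.4 -1.1]
t 8.7833 shift mm [-0.7 18.5 13.2] turn -0.003 w 0.0115 F [-1.8  5.4 -1.1]
70 [311.2 230.5] mean [0.0048 0.0299] ang mean -9.1 axis -12.7
39 [304.1 250.4] mean [-0.0102 -0.044 ] ang mean 167.0 axis 172.1
tube-vial dir -11.4
t 8.8333 shift mm [  -1.6 -112.7  -46.6] turn -0.004 w 0.0115 F [-0.2  1.4 -0.5]
t 8.8333 shift mm [ -1.7 -91.4 -62.6] turn -0.004 w 0.0115 F [-0.2  1.4 -0.5]
```

View pics/s5.png

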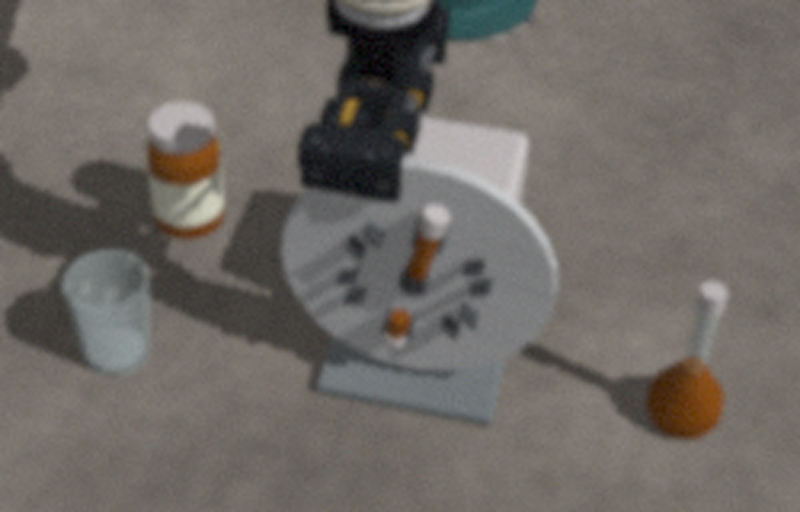

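The tube is now near vertical, leaning right (cap at (435,215), vial at (398,340) in the crop), with about 11° left.

Emit:
servo_tool(targets=[[[0, 7, 4], 0, 1], [[0, 6, 4], 0, 1], [[0, 0, 0], 0, 1]])

```text
time_s: 9.08
tcp_pos: [0.611, 0.1075, 0.2229]
eef_rot: [0.003, 0.998, 0.06, -0.002]
contact_force: [1.4, 4.8, -5.2]
width: 0.0116
```

```bash
python3 ang.py s6;  python3 -c "
from h import *
s=env.get_state(); r=s['tcp_pos']-HUB; print(np.hypot(r@LY,r[2]+.002),np.degrees(np.arctan2(-(r@LY),r[2]+.002)),s['contact_force'])"
```

```text
73 [309.3 229.6] mean [0.0001 0.0318] ang mean -0.2 axis -2.1
43 [307.5 251.4] mean [-0.0012 -0.0454] ang mean 178.5 axis 178.7
tube-vial dir -1.0
t 9.1333 shift mm [  -2.  -126.6  -53. ] turn -0.007 w 0.0117 F [ 0.9  3.  -4.6]
t 9.1333 shift mm [  -2.  -105.4  -69. ] turn -0.007 w 0.0117 F [ 0.9  3.  -4.6]
0.10537217036256323 31.38000111654698 [ 0.90203727  2.98108509 -4.56219298]
```

The tube reads about -1°. I'll release, back off straight up and check.

Emit:
servo_tool(targets=[[[0, 0, 0], 0, 0.7], [[0, 0, 0], 0, 0.6], [[0, 0, 0], 0, 0.5], [[0, 0, -10], 0, 0.5], [[0, 0, -20], 0, 0.5]])

```text
time_s: 9.55
tcp_pos: [0.6094, 0.1047, 0.2515]
eef_rot: [0.007, 0.998, 0.06, -0.006]
contact_force: [-0.3, -0.9, -0.1]
width: 0.0425
```

Emit:
servo_tool(targets=[[[0, 0, -25], 0, 0.5], [[0, 0, -25], 0, 0.5], [[-10, 0, -15], 0, 0.5], [[-20, 0, 0], 0, 0.5], [[0, 0, 0], 0, 0.5]])

```text
time_s: 9.97
tcp_pos: [0.5823, 0.1015, 0.3302]
eef_rot: [0.009, 0.998, 0.061, -0.001]
contact_force: [-0.1, 0.1, -0.1]
width: 0.0442
```

Emit:
servo_tool(targets=[[[0, 0, 0], 0, 0.5], [[0, 0, 0], 0, 0.5], [[0, 0, 0], 0, 0.5]])

```text
time_s: 10.22
tcp_pos: [0.5837, 0.1015, 0.3338]
eef_rot: [0.009, 0.998, 0.061, 0.002]
contact_force: [-0.0, -0.6, -0.1]
width: 0.0438
```

```bash
python3 ang.py s7; python3 ang.py s8;python3 - <<'E'
from h import *
p,d=env.grab_frame('scene'); p=p[:,:,::-1].copy()
# cap (white) centroid above tube
cam=env.camera_info('scene'); Ti=np.linalg.inv(cam['world_to_cam']); C=Ti[:3,3]; off=HUB@N+.02
for x in (0,.02):
  print('proj radial z', [np.round(proj('scene',HUB+N*x+np.array([0,0,r])),1) for r in (0,.03,.046,.07)])
print(env.get_state()['contact_force'],env.get_state()['joint_velocities'].round(3))
E
```

```text
74 [309.4 229.6] mean [0.0002 0.0321] ang mean -0.3 axis -2.9
43 [307.5 251.4] mean [-0.0012 -0.0454] ang mean 178.5 axis 178.7
tube-vial dir -1.0
t 10.2667 shift mm [  26.1 -130.9   56.1] turn -0.006 w 0.044 F [-0.5 -0.3 -0.4]
t 10.2667 shift mm [  26.3 -109.5   40.3] turn -0.006 w 0.044 F [-0.5 -0.3 -0.4]
74 [309.4 229.6] mean [0.0002 0.032 ] ang mean -0.4 axis -2.7
42 [307.6 251.4] mean [-0.0011 -0.0452] ang mean 178.7 axis -179.0
tube-vial dir -0.9
t 10.3167 shift mm [  26.3 -130.9   55.6] turn -0.006 w 0.0443 F [-0.4 -0.1  0.5]
t 10.3167 shift mm [  26.4 -109.5   39.8] turn -0.006 w 0.0443 F [-0.4 -0.1  0.5]
proj radial z [array([310.3, 233.5]), array([310.9, 224.8]), array([311.2, 220. ]), array([311.6, 212.7])]
proj radial z [array([308.7, 238.9]), array([309.3, 230.2]), array([309.6, 225.4]), array([310., 218.])]
[0.66699928 0.81105493 0.37842427] [-0.     0.006  0.005  0.002  0.     0.   ]
```

View pics/s8.png

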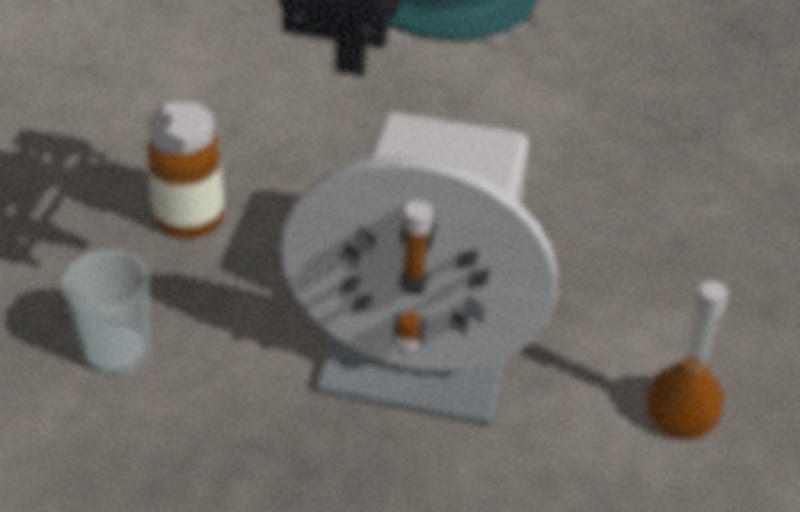

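The long tube stands upright, with its cap at (418,215) above the hub at (413,283) and the vial below at (408,330). The gripper is clear, the glassware hasn't moved, and two successive frames agree.

```bash
python3 -c "
from bench import env
print(env.job_done())"
```

```text
the job is handed in; nothing more can be done
None
```

I turned the wheel by hand in two pinched strokes on its rim, from about -155° to -67° and then to upright. I then let go, backed the gripper clear and handed the job in at about 10.4 s of the 67 s.

- **Tube angle:** the last checks put the long tube within about 1° of straight up, taken from the tube-to-vial direction. A separate fit along the tube's own axis read about -3°. Both are inside the 8° limit.
- **Wheel at rest:** the angle matched across frames before and after release, and across two frames afterwards.
- **Glassware:** the flask, beaker and jar look upright and in their starting places. I judged this by eye from the pictures and did not measure it again.
- **Contact:** the force reading was only noise, under 1 N on each axis, and the gripper was well clear of the wheel.

The arm drifted by a few millimetres up to about 12 mm while positioning for the first pinch. I corrected that before closing, and it touched nothing.

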